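# Slide a test coupon under a held spring clip

## Task

Load the test coupon: with one fingertip press the long thumb plate of the spring clip down and keep it down, while the other fingertip pushes the coupon slide by its upturned tab along the channel, under the raised clip jaw, until it is fully home against the end stop. Then let the clip close on the slide and move clear. Only press and push: never lift the slide, and leave the brass-coloured weight, the ferrule and the gauge pin beside the stand where they are.

Things in the scene. Friction and masses are not known exactly. Their poses are not given: they have to be found in the camera images.
- stand: fixed coupon stand, base plate 200 x 128 x 10 mm. Origin: on the table under the middle of the channel's width; +x = push direction, y to its left, z up. The channel runs along x at y = 0 (floor 10 mm above the table, 53 mm wide, rails 7 mm above its floor). The clip's hinge lies along x at y = -36 mm, 24 mm above the table, in posts 26 mm high. Base spans x -112 to 88, y -86 to 43 mm.
- stop (a point): middle of the near face of the dark end stop that closes the channel (stand x = 70, y = 0 mm), 15 mm above the table; the stop is 18 mm high above the channel floor
- toe (a point): underside of the clip jaw's toe, over the channel at stand x = 45, y = 4 mm; the jaw spans x = 38 to 52 mm and its top is about 32 mm above the table. At rest the toe is 1 mm above the channel floor and blocks the slide; it rises about 12 mm fully open
- clip (a joint): angle of the spring clip: 0 at rest (jaw down, thumb plate up); grows as the thumb plate is pressed down and the jaw rises; stop at 0.30. The jaw clears the slide above 0.13, and with the jaw closed on the slide it reads about 0.10. Pressing the middle of the plate takes about 2.5 N at first and 7 N fully down
- thumb_mid (a point): on top of the clip's thumb plate, half-way along it, 25 mm out from the hinge (stand x = -52, y = -61 mm): 29 mm above the table at rest, 22 mm fully pressed (rails 17, tab top 36 mm). The grooved plate is 105 mm long (stand x -105 to 0 mm) and reaches from the hinge to stand y = -76 mm; at rest it slopes up outward by 0.15 rad, pressed down by 0.15. A fingertip can slide along it in x while holding it down
- slide: coupon slide, a loose steel plate 80 (x) x 50 (y) x 5 mm, 0.1 to 0.22 kg, a thin coupon inlaid in its top and a tab 44 mm wide, 4 mm thick, 26 mm high turned up at its near end. Origin: centre of its underside; x as the stand's x. It lies in the channel, its front edge (x = +40 mm) 42 to 60 mm short of the end stop; home when that edge touches the stop (origin at stand x = 30 mm)
- tab_back (a point): middle of the near face of the slide's tab (slide x = -40 mm), 15 mm above the slide's underside and 25 mm above the table: the place to push in the stand's +x
- weight: brass-coloured balance weight, 40 mm across and 36 mm high, loose on the table left of the stand; origin at the centre of its underside; leave alone
- ferrule: black ferrule, 15 mm across and 24 mm high, loose on the table left of the stand; origin at the centre of its underside; leave alone
- pin: gauge pin with a dark grip, 12 x 64 x 12 mm, lying loose on the table right of the stand; origin at the centre of its underside; leave alone

How it is judged:
By the outcome, as a careful person would: the job done as asked, in the order asked, and still so for the second after the job is handed in, with the robot touching nothing.
It also fails if it takes over 42 s, if anything falls off the work surface, if the arm or the gripper's body presses on something with over 40 N, if the wrist force passes 120 N, or if a joint passes its speed limit or range.

## Robot

A 7-joint arm with a two-finger parallel gripper is mounted at the origin on a cart in front of the work surface, level with it; the furniture and walls round the work are solid. World frame = base frame: x ahead of the robot, y to its left, z up, the work surface at z = 0. Lengths are in m, angles in rad, forces in N, time in s.
With the tool pointing down it reaches from about 0.4 to 0.875 m from the base axis. Payload 19.3 kg.
Tool frame: the origin (TCP) lies on the mounting face of the last link; the fingertips stand 173 mm ahead of it and the grasp point (between the pads) lies 155 mm ahead of it (bot.grip_point_offset is the distance from the TCP to the grasp point, in m); z points along the fingers, y is the line along which they close (so a half turn about z gives the same grasp; the last joint's range is limited). The gripper opens to 85 mm and grips with 20 to 120 N. Pads are 22 mm wide; open, the fingers measure 114 mm over their backs; the gripper's body (76 mm by 85 mm) begins 54 mm behind the grasp point. The pads swing forward as they close: fully open they stand 13 mm farther back than shut.
Start: joints at [-1.216, 0.521, -0.036, 1.599, 0.021, 1.021, -0.113], TCP at [0.258, 0.569, 0.405] pointing down, gripper open.
Joint ranges: [-2.91, 2.91], [-0.3, 2.13], [-1.5, 1.42], [0.17, 2.43], [-1.26, 4.41], [0.16, 1.93], [-2.52, 2.52]. Speed limits (rad/s): [1.89, 1.89, 2.39, 2.39, 3.01, 3.01, 3.01].

## Interface

Orientations are given as [roll, pitch, yaw] about the fixed x, y, z axes, in that order (R = Rz(yaw) Ry(pitch) Rx(roll)).
In Python, from workcell import bot gives the robot as it stands.
- The arm moves only by the tool arm_command, never from a script. Its argument "deltas" is a list of rows, each a list of 3 entries, a list of its own where there are three numbers: the shift along the tool's x, y, z in cm, then the turn, a rotation vector about the tool's x, y, z in rad, then the finger opening in cm, from 0 to 8.54. In form: [[[tx, ty, tz], [rx, ry, rz], claw], ...]. A call has 1 to 20 rows; each row shifts and turns the commanded pose from where the row before left it, along the tool's axes as they then stand; what a row does not reach is not made up. A row lasts 1/10 s, in which the tool goes at most 50 mm and 8.59 degrees, less where a joint would pass 70% of its speed; a pose out of reach is approached as far as the arm can. A call with a gripper value outside its range is refused whole. The fingers move at their own pace and stop on an object; "newtons" is the grip in N (left out, the last holds). Time passes only in rows, so rows that do not move let the fingers close. It gives the time, the measured TCP pose, the force, the opening and the grip force at its end, in the units of the state.
- bot.observe(): the state, without advancing time (a new reading comes with each control period).
- bot.grab_frame(name): name is "side" or "top"; returns a dict with "frame" (480x640x3 uint8, red, green, blue), "K" (3x3 intrinsics, pixels), "k1" (the pictures are not rectified: a ray, as slopes to the right and down, at radius r is drawn at 1 + k1 r^2 times it, then the intrinsics apply), "rvec" (rotation vector, rad) and "tvec" (3), from world to camera coordinates, as OpenCV has them. Camera axes: x right, y down, z forward; pixel columns grow to the right and rows downward; lengths in m; the calibration is good to about 2 mm. A picture is of the moment at which its call begins. There is no depth.
- bot.job_done(): hands the job in; it is judged then, once.
Trained networks look in a picture, given as the dict that the camera call returned (one of the last four; its "shot" number tells which), for a name from the list of things; names that differ only in an ending like _2 or _b are one class to them, and where a whole thing is asked for, a point or a joint stands for the part that bears it (a point fixed in the world has none). Each returns a list of dicts, best first, with "p" (0 to 1); they miss things now and then, are a little off and sometimes report something else, mostly with a low value. They report only what shows in the picture. A call takes as long as a camera call.
- bot.find_in(name, picture): "rect" ([left, top, width, height] in pixels, round what is visible of it).
- bot.mark_of(name, picture): "at" ([column, row] in pixels: a listed point, or the origin of a listed thing).
The state is a dict: "clock": time; "qpos": joint angles; "qd": joint speeds; "joint_efforts": joint torques, N m; "position": TCP position; "tool_rot": TCP orientation; "force": force on the tool from outside, world axes, zero at the start; "moment": the same for the moment, N m; "grip_width": finger opening in m; "finger_force": force on a finger pad.
Only numpy, scipy, OpenCV 4.12 (cv2) and the standard library are available. Lean on these libraries where they do the work, as an engineer would, in place of code of your own. Each camera call takes 0.05 s, during which the arm holds its last target. There are 200 camera calls.

## Working session

There is one attempt and no reset: what is moved stays moved. The work goes in short steps, Python scripts to look and compute and a tool call to move; the robot and the scene stay as the last step left them, time stands still between calls to the robot, and variables do not carry over. Pictures are saved under pics/ and viewed, at most 10 in all, crops included, and the job is handed in when it is done.

Besides the shell and the picture viewer there is one more tool, called after "Request:" as a command line: name --argument value ..., lists and objects as JSON in quotes. arm_command: Moves the arm, as the interface text tells. Its arguments: {"type":"object","properties":{"deltas":{"type":"array","items":{"type":"array"}},"newtons":{"type":"number"}},"required":["deltas"]}

```bash
mkdir -p pics
cat > h.py <<'E'
import numpy as np, cv2
from workcell import bot
def und(f,px):
    K=f["K"];d=np.array([(px[0]-K[0,2])/K[0,0],(px[1]-K[1,2])/K[1,1]]);s=d.copy()
    for _ in range(30): s=d/(1+f["k1"]*(s@s))
    return s
def at_z(f,px,z):
    s=und(f,px);R=cv2.Rodrigues(np.array(f["rvec"],float))[0];t=np.array(f["tvec"],float).ravel()
    c=-R.T@t;r=R.T@np.array([s[0],s[1],1.]);return c+r*(z-c[2])/r[2]
def proj(f,P):
    R=cv2.Rodrigues(np.array(f["rvec"],float))[0];c=R@np.array(P,float)+np.array(f["tvec"],float).ravel()
    s=c[:2]/c[2];s=s*(1+f["k1"]*(s@s));K=f["K"];return np.array([K[0,0]*s[0]+K[0,2],K[1,1]*s[1]+K[1,2]])
def snap(n,fn=None):
    f=bot.grab_frame(n);f["K"]=np.array(f["K"])
    if fn: cv2.imwrite(fn,f["frame"][:,:,::-1])
    return f
E
python3 - <<'E'
from h import *
Z=dict(stop=.015,toe=.011,thumb_mid=.029,slide=.01,tab_back=.025,weight=0,ferrule=0,pin=0,stand=0)
for c in("top","side"):
    f=snap(c,f"pics/{c}0.png");print(c,f["k1"])
    for n,z in Z.items():
        for m in bot.mark_of(n,f)[:2]: print(n,np.round(m["at"],1),round(m["p"],2),np.round(at_z(f,m["at"],z),4))
print(bot.observe())
E
```

```text
top 0.06313933560570659
stop [317.4 175. ] 0.95 [0.6899 0.0487 0.015 ]
toe [314.3 187.5] 0.6 [0.6663 0.0542 0.011 ]
thumb_mid [328.1 244.7] 0.67 [0.5562 0.0257 0.029 ]
slide [303.1 220.1] 0.67 [0.6033 0.0744 0.01  ]
tab_back [298.  244.6] 0.72 [0.5555 0.0823 0.025 ]
weight [262.9 159.6] 0.76 [0.7206 0.1553 0.    ]
ferrule [242.7 204.8] 0.44 [0.6317 0.192  0.    ]
pin [384.6 226.1] 0.62 [ 0.5956 -0.0823  0.    ]
stand [307.8 210.6] 0.84 [0.6228 0.0662 0.    ]
side 0.022762071781617134
stop [384.1 242.5] 0.71 [0.6849 0.0485 0.015 ]
stop [332.3 213. ] 0.2 [0.6167 0.1618 0.015 ]
toe [367.5 242.7] 0.96 [0.6608 0.0582 0.011 ]
thumb_mid [297.8 243.5] 0.85 [0.5525 0.0355 0.029 ]
slide [328.6 240.8] 0.94 [0.6019 0.0734 0.01  ]
tab_back [300.4 231.4] 0.84 [0.5587 0.0817 0.025 ]
weight [391.  218.3] 0.6 [0.717  0.1596 0.    ]
ferrule [336.2 213. ] 0.45 [0.6264 0.1919 0.    ]
pin [331.6 298.8] 0.54 [ 0.5918 -0.0732 -0.    ]
stand [341.1 249.1] 0.6 [0.6202 0.0625 0.    ]
{'clock': 1.0, 'qpos': array([-1.21619643,  0.52137381, -0.03628242,  1.59946197,  0.02116784,
        1.02109027, -0.11279841]), 'qd': array([ 0.0001344 , -0.00104725,  0.00130065,  0.00085558, -0.00146397,
        0.00146485,  0.00142278]), 'joint_efforts': array([ 1.77708560e-03, -9.26855993e+01,  1.97902992e+00, -3.70268869e+01,
        1.82434166e-02,  1.77406528e-03,  7.02288889e-05]), 'position': array([0.2576155 , 0.56944745, 0.40472093]), 'tool_rot': array([ 3.14154418e+00, -2.43324184e-05,  2.71671871e+00]), 'force': array([-0.06384431,  0.27728857,  0.38070094]), 'moment': array([-0.03148573, -0.019187  ,  0.03226385]), 'finger_force': 0.0, 'grip_width': 0.08530116778600744}
```

View pics/top0.png

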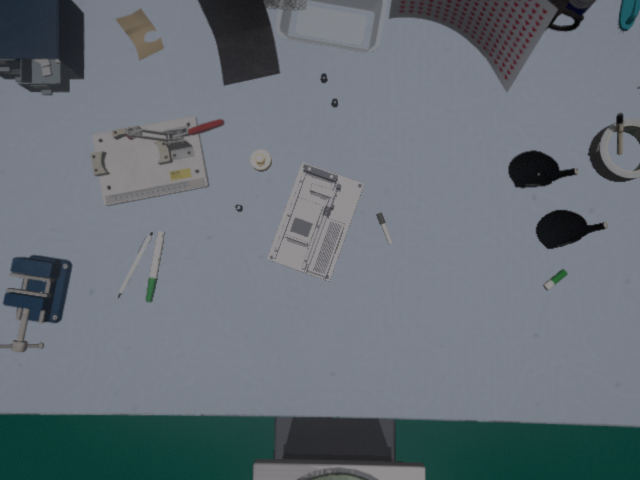

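View pics/side0.png

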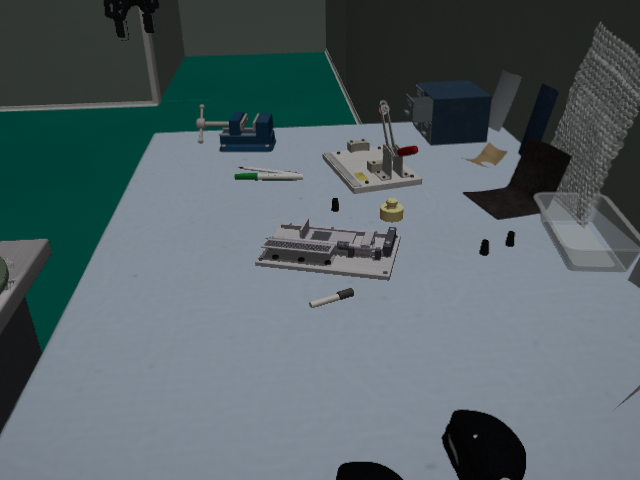

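Run:
```python
import cv2,numpy as np
a=cv2.imread("pics/top0.png")[150:290,225:410];b=cv2.imread("pics/side0.png")[190:315,245:415]
cv2.imwrite("pics/c1.png",cv2.resize(a,None,fx=4,fy=4,interpolation=cv2.INTER_CUBIC))
cv2.imwrite("pics/c2.png",cv2.resize(b,None,fx=4,fy=4,interpolation=cv2.INTER_CUBIC))
```

```text
(no output)
```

View pics/c1.png

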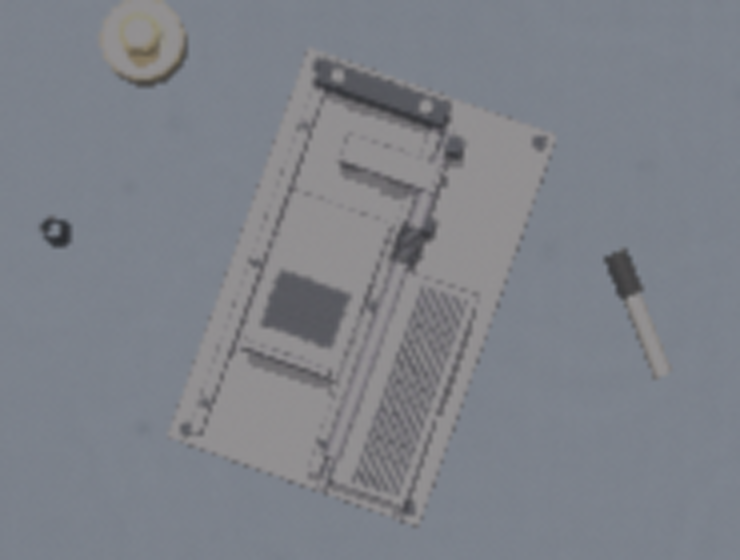

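View pics/c2.png

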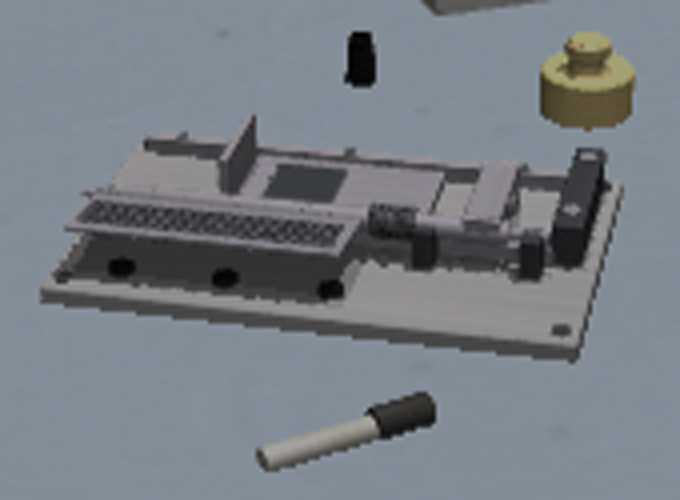

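Run:
```python
from h import *
from scipy.optimize import least_squares
f1=snap("top");f2=snap("side")
C=[(.088,.043),(.088,-.086),(-.112,.043),(-.112,-.086)]
A=[(310,48),(556,134),(172,436),(418,522)];B=[(622,184),(578,348),(148,136),(42,290)]
A=(np.array(A)+.5)/4-.5+[225,150];B=(np.array(B)+.5)/4-.5+[245,190]
def W(p,x,y,z):
    c,s=np.cos(p[2]),np.sin(p[2]);return [p[0]+c*x-s*y,p[1]+s*x+c*y,z]
def res(p,both=3):
    r=[]
    for (x,y),a,b in zip(C,A,B):
        if both&1:r+=list(proj(f1,W(p,x,y,.01))-a)
        if both&2:r+=list(proj(f2,W(p,x,y,.01))-b)
    return r
for k in(1,2,3):
    s=least_squares(res,[.62,.06,-.3],args=(k,));print(k,np.round(s.x,4),np.round(s.fun,1))
p=s.x
# slide tab + tools
def inv(P):
    c,s=np.cos(p[2]),np.sin(p[2]);d=np.array(P[:2])-p[:2];return np.round([1000*(c*d[0]+s*d[1]),1000*(-s*d[0]+c*d[1])],1)
tl=[(243,350),(332,380)] # tab top edge near, z=.036, top cam
for q in tl: print("tab",inv(at_z(f1,(np.array(q)+.5)/4-.5+[225,150],.036)))
for q in [(300,190),(398,220)]: print("front",inv(at_z(f1,(np.array(q)+.5)/4-.5+[225,150],.015)))
for f in(f1,f2):
  for n,z in dict(slide=.01,tab_back=.025,thumb_mid=.029,toe=.011,stop=.015,weight=0,ferrule=0,pin=0).items():
    m=bot.mark_of(n,f)
    if m: print(n,inv(at_z(f,m[0]["at"],z)))
```

```text
1 [ 0.621   0.0669 -0.32  ] [-0.7 -1.   1.2 -0.4 -1.5  0.1  1.   1.3]
2 [ 0.6209  0.0667 -0.3305] [ 1.3 -0.6  0.3  0.5 -0.9 -0.3 -0.8 -0.3]
3 [ 0.6209  0.0668 -0.3245] [-0.4 -1.   1.1 -0.8  1.3 -0.1  0.7  0.2 -1.6 -0.  -1.2 -0.2  0.8  1.4
 -0.6 -0.1]
tab [-62.1  19.9]
tab [-61.3 -23.8]
front [19.7 22.3]
front [ 21.8 -26.5]
slide [-17.5   3.3]
tab_back [-68.   -3.7]
thumb_mid [-52.6 -57. ]
stop [69.1  5.9]
weight [ 62.3 116.3]
ferrule [-35.4 125.7]
pin [  22.  -147.5]
slide [-19.5  -4.1]
tab_back [-64.2  -3.4]
thumb_mid [-51.1 -57.7]
toe [38.9 10.1]
stop [63.9 11.1]
weight [ 55.6 118.9]
ferrule [-41.4 136.4]
pin [  18.  -148.7]
```

```bash
cat >> h.py <<'E'
from scipy.spatial.transform import Rotation as Ro
S=np.array([.6209,.0668,-.3245])
def W(x,y): # mm
    c,s=np.cos(S[2]),np.sin(S[2]);return S[:2]+np.array([c*x-s*y,s*x+c*y])/1000
def inv(P):
    c,s=np.cos(S[2]),np.sin(S[2]);d=np.array(P[:2])-S[:2];return np.round([1000*(c*d[0]+s*d[1]),1000*(-s*d[0]+c*d[1])],1)
def go(x,y,tipz):
    o=bot.observe();R=Ro.from_euler("xyz",o["tool_rot"]);T=Ro.from_euler("xyz",[np.pi,0,S[2]+np.pi])
    d=np.array([*W(x,y),tipz+.173])-o["position"]
    print("shift before turn cm",np.round(100*R.inv().apply(d),2),"after turn",np.round(100*T.inv().apply(d),2),"rot",np.round((R.inv()*T).as_rotvec(),4))
    print("tcp stand mm",inv(o["position"]),"tipz",o["position"][2]-.173,"F",np.round(o["force"],2),"w",o["grip_width"],o["clock"])
E
python3 -c "
from h import *
go(-82,-31,.10)"
```

```text
shift before turn cm [-45.97 -34.73  13.17] after turn [-42.26 -39.16  13.17] rot [-0.     -0.     -0.1004]
tcp stand mm [-504.6  360.6] tipz 0.2316979893646247 F [-0.52 -0.04  0.55] w 0.08551459030797039 1.9
```

Request:
arm_command --deltas '[[[0,0,0],[0,0,-0.1004],4.8],[[-2.22,-2.06,0.69],[0,0,0],4.8],[[-2.22,-2.06,0.69],[0,0,0],4.8],[[-2.22,-2.06,0.69],[0,0,0],4.8],[[-2.22,-2.06,0.69],[0,0,0],4.8],[[-2.22,-2.06,0.69],[0,0,0],4.8],[[-2.22,-2.06,0.69],[0,0,0],4.8],[[-2.22,-2.06,0.69],[0,0,0],4.8],[[-2.22,-2.06,0.69],[0,0,0],4.8],[[-2.22,-2.06,0.69],[0,0,0],4.8],[[-2.22,-2.06,0.69],[0,0,0],4.8],[[-2.22,-2.06,0.69],[0,0,0],4.8],[[-2.22,-2.06,0.69],[0,0,0],4.8],[[-2.22,-2.06,0.69],[0,0,0],4.8],[[-2.22,-2.06,0.69],[0,0,0],4.8],[[-2.22,-2.06,0.69],[0,0,0],4.8],[[-2.22,-2.06,0.69],[0,0,0],4.8],[[-2.22,-2.06,0.69],[0,0,0],4.8],[[-2.22,-2.06,0.69],[0,0,0],4.8],[[-2.22,-2.06,0.69],[0,0,0],4.8]]'

```text
clock: 3.9
position: [0.5332, 0.0628, 0.2734]
tool_rot: [3.141, 0.0, 2.817]
force: [-0.3, 1.2, 0.5]
grip_width: 0.0482
finger_force: 0.0
```

```bash
python3 -c "
from h import *
go(-82,-31,.05)"
```

```text
shift before turn cm [0.01 0.07 5.04] after turn [0.01 0.07 5.04] rot [0.0002 0.0003 0.0001]
tcp stand mm [-81.9 -31.7] tipz 0.10039871134267564 F [-0.28  1.17  0.48] w 0.04818327060149826 3.9
```

Accurate. Descend to tip 45 mm nominal and look.

Request:
arm_command --deltas '[[[0,0,1.5],[0,0,0],4.8],[[0,0,1.5],[0,0,0],4.8],[[0,0,1.5],[0,0,0],4.8],[[0,0.07,1.0],[0,0,0],4.8],[[0,0,0],[0,0,0],4.8]]'

```text
clock: 4.4
position: [0.5326, 0.0648, 0.2176]
tool_rot: [-3.141, -0.001, 2.817]
force: [0.0, 0.8, 0.4]
grip_width: 0.0479
finger_force: 0.0
```

Run:
```python
from h import *
go(-82,-31,.03)
a=snap("top","pics/t1.png")["frame"][180:290,250:350];b=snap("side","pics/s1.png")["frame"][140:290,240:410]
a=cv2.resize(a,None,fx=4,fy=4,interpolation=2);b=cv2.resize(b,None,fx=4,fy=4,interpolation=2)
cv2.imwrite("pics/c3.png",b[:,:,::-1])
```

```text
shift before turn cm [-0.11 -0.09  1.46] after turn [-0.11 -0.09  1.46] rot [-0.0008 -0.0014  0.0003]
tcp stand mm [-83.1 -30.1] tipz 0.04462156852490684 F [0.04 0.77 0.42] w 0.04791176156801433 4.4
```

View pics/c3.png

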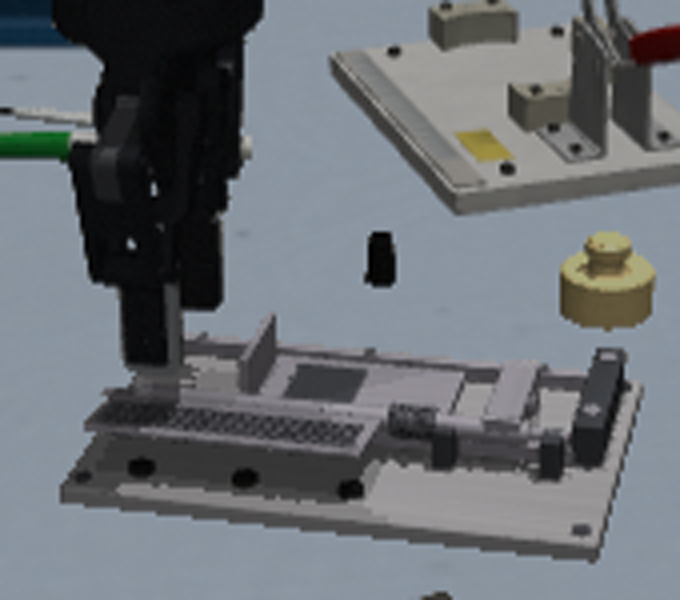

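Run:
```python
from h import *
f=snap("side")
for y in(-70,-61,-54,-7,0,7):
  for x in(-94,-72):
    print(y,x,[np.round((proj(f,[*W(x,y),z])-[240,140])*4+1.5) for z in(.045,.05)])
```

```text
-70 -94 [array([114., 390.]), array([113., 378.])]
-70 -72 [array([172., 396.]), array([171., 384.])]
-61 -94 [array([122., 379.]), array([121., 367.])]
-61 -72 [array([179., 385.]), array([178., 373.])]
-54 -94 [array([128., 371.]), array([127., 359.])]
-54 -72 [array([184., 376.]), array([184., 364.])]
-7 -94 [array([165., 316.]), array([164., 304.])]
-7 -72 [array([220., 321.]), array([219., 309.])]
0 -94 [array([170., 308.]), array([170., 296.])]
0 -72 [array([225., 313.]), array([224., 301.])]
7 -94 [array([175., 300.]), array([175., 289.])]
7 -72 [array([229., 305.]), array([229., 293.])]
```

Request:
arm_command --deltas '[[[-0.1,0,0.7],[0,0,0],4.8],[[0,0,0.7],[0,0,0],4.8],[[0,0,0.5],[0,0,0],4.8],[[0,0,0.1],[0,0,0],4.8],[[0,0,0],[0,0,0],4.8]]'

```text
clock: 5.05
position: [0.5337, 0.0642, 0.1984]
tool_rot: [-3.141, -0.0, 2.817]
force: [-0.6, -1.1, 2.9]
grip_width: 0.0477
finger_force: 1.4
```

```bash
python3 -c "
from h import *
go(-82,-31,.015)"
```

```text
shift before turn cm [ 0.02 -0.08  1.04] after turn [ 0.02 -0.08  1.04] rot [-0.0004 -0.0004 -0.0001]
tcp stand mm [-81.8 -30.2] tipz 0.025400758704871573 F [-0.59 -1.14  2.88] w 0.047660616334687815 5.05
```

Request:
arm_command --deltas '[[[0,0,0.2],[0,0,0],4.8],[[0,0,0.2],[0,0,0],4.8],[[0,0,0.1],[0,0,0],4.8],[[0,0,0.0],[0,0,0],4.8],[[0,0,0],[0,0,0],4.8]]'

```text
clock: 5.55
position: [0.5337, 0.0641, 0.1937]
tool_rot: [-3.141, -0.0, 2.817]
force: [-2.4, -1.9, 6.0]
grip_width: 0.0482
finger_force: 3.4
```

Run:
```python
from h import *
go(-82,-31,.019)
b=snap("side")["frame"][190:290,240:410]
b=cv2.resize(b,None,fx=4,fy=4,interpolation=2)
cv2.imwrite("pics/c4.png",b[:,:,::-1])
```

```text
shift before turn cm [ 0.03 -0.07  0.17] after turn [ 0.03 -0.07  0.17] rot [-0.0003 -0.     -0.0002]
tcp stand mm [-81.7 -30.3] tipz 0.02070303699174897 F [-2.41 -1.91  6.  ] w 0.048164348468096925 5.55
```

View pics/c4.png

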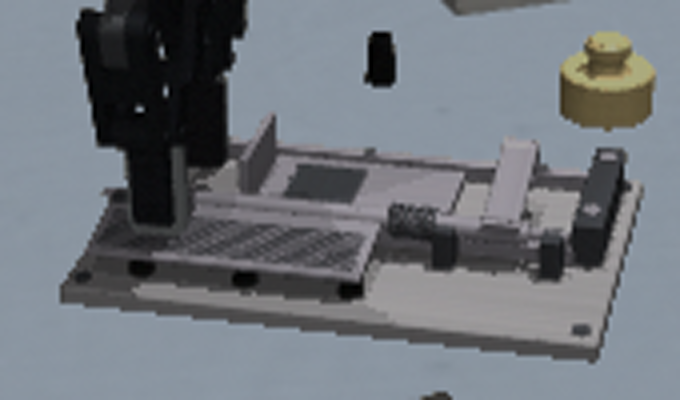

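Request:
arm_command --deltas '[[[0,0,0.1],[0,0,0],4.8],[[-0.3,0,0],[0,0,0],4.8],[[-0.4,0,0],[0,0,0],4.8],[[-0.4,0,0],[0,0,0],4.8],[[-0.4,0,0],[0,0,0],4.8],[[-0.4,0,0],[0,0,0],4.8],[[-0.4,0,0],[0,0,0],4.8],[[0,0,0],[0,0,0],4.8]]'

```text
clock: 6.4
position: [0.5553, 0.0571, 0.1927]
tool_rot: [-3.141, -0.001, 2.817]
force: [-6.2, -0.3, 11.9]
grip_width: 0.048
finger_force: 6.1
```

Run:
```python
from h import *
go(-58,-31,.019)
for c in("top","side"):
  f=snap(c)
  for n,z in dict(slide=.01,tab_back=.025).items():
    m=bot.mark_of(n,f)
    if m: print(n,inv(at_z(f,m[0]["at"],z)),m[0]["p"])
```

```text
shift before turn cm [-0.11 -0.08  0.07] after turn [-0.11 -0.08  0.07] rot [-0.0005 -0.0014 -0.    ]
tcp stand mm [-59.1 -30.2] tipz 0.019702779467502124 F [-6.17 -0.35 11.88] w 0.048046838931997765 6.4
tab_back [  12. -147.] 0.48
slide [-6.4  1. ] 0.65
tab_back [-50.2 -14.5] 0.72
```

Request:
arm_command --deltas '[[[-0.4,0,-0.03],[0,0,0],4.8],[[-0.4,0,0],[0,0,0],4.8],[[-0.4,0,0],[0,0,0],4.8],[[-0.4,0,0],[0,0,0],4.8],[[-0.4,0,0],[0,0,0],4.8],[[-0.4,0,0],[0,0,0],4.8],[[-0.4,0,0],[0,0,0],4.8],[[-0.3,0,0],[0,0,0],4.8],[[0,0,0],[0,0,0],4.8]]'

```text
clock: 7.6
position: [0.5847, 0.0472, 0.1929]
tool_rot: [-3.141, -0.001, 2.817]
force: [-4.0, -0.3, 8.3]
grip_width: 0.0478
finger_force: 4.2
```

Run:
```python
from h import *
go(-21,-31,.019)
b=snap("side")["frame"][190:290,240:410]
b=cv2.resize(b,None,fx=4,fy=4,interpolation=2)
cv2.imwrite("pics/c5.png",b[:,:,::-1])
```

```text
shift before turn cm [-0.71 -0.09  0.09] after turn [-0.71 -0.09  0.09] rot [-0.0003 -0.0012 -0.    ]
tcp stand mm [-28.1 -30.1] tipz 0.019927469433645817 F [-3.97 -0.32  8.28] w 0.0477701899011869 7.6
```

View pics/c5.png

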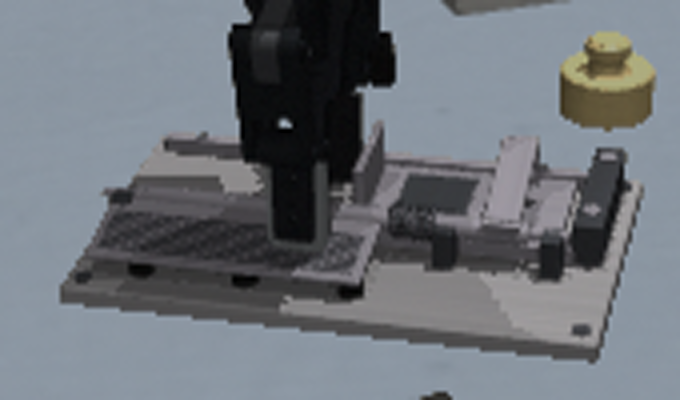

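Request:
arm_command --deltas '[[[-0.2,0,0],[0,0,0],4.8],[[-0.2,0,0],[0,0,0],4.8],[[-0.1,0,0],[0,0,0],4.8],[[0,0,0],[0,0,0],4.8]]'

```text
clock: 8.05
position: [0.5892, 0.0458, 0.1929]
tool_rot: [-3.141, -0.002, 2.817]
force: [-6.9, 0.3, 9.4]
grip_width: 0.0481
finger_force: 4.8
```

Request:
arm_command --deltas '[[[-0.1,0,0],[0,0,0],4.8],[[-0.1,0,0],[0,0,0],4.8],[[0,0,0],[0,0,0],4.8]]'

```text
clock: 8.35
position: [0.5904, 0.0455, 0.1929]
tool_rot: [-3.141, -0.004, 2.818]
force: [-12.7, 2.9, 14.8]
grip_width: 0.0483
finger_force: 8.6
```

Request:
arm_command --deltas '[[[-0.1,0,0],[0,0,0],4.8],[[-0.1,0,0],[0,0,0],4.8],[[0,0,0],[0,0,0],4.8],[[0,0,0],[0,0,0],4.8]]'

```text
clock: 8.75
position: [0.5912, 0.0454, 0.1928]
tool_rot: [-3.14, -0.007, 2.819]
force: [-23.8, 5.4, 24.6]
grip_width: 0.0478
finger_force: 15.1
```

Run:
```python
from h import *
go(-21,-31,.019)
b=snap("side")["frame"][190:290,240:410]
b=cv2.resize(b,None,fx=4,fy=4,interpolation=2)
cv2.imwrite("pics/c6.png",b[:,:,::-1])
```

```text
shift before turn cm [-0.03 -0.12  0.08] after turn [-0.03 -0.12  0.08] rot [-0.0016 -0.0066  0.0015]
tcp stand mm [-21.3 -29.8] tipz 0.01975738208774991 F [-23.82   5.37  24.55] w 0.04780126723282084 8.75
```

View pics/c6.png

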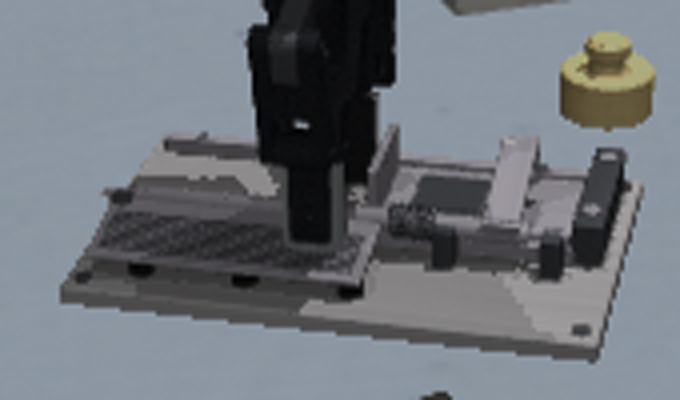

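Request:
arm_command --deltas '[[[0.2,0,0],[0,0,0],4.8],[[0.2,0,0],[0,0,0],4.8],[[0.2,0,0],[0,0,0],4.8],[[0.1,0,0],[0,0,0],4.8],[[0,0,-0.2],[0,0,0],4.8],[[0,0,-0.2],[0,0,0],4.8],[[0,0,-0.2],[0,0,0],4.8],[[0,0,-0.2],[0,0,0],4.8],[[0,0,-0.5],[0,0,0],4.8],[[0,0,-1.5],[0,0,0],4.8],[[0,0,-2.5],[0,0,0],4.8],[[0,0,-3],[0,0,0],4.8],[[1,0,-3],[0,0,0],4.8],[[2,0,-3],[0,0,0],4.8],[[3,0,-2],[0,0,0],4.8],[[3,0,0],[0,0,0],4.8],[[2,0,0],[0,0,0],4.8],[[0,0,0],[0,0,0],4.8]]'

```text
clock: 10.6
position: [0.4807, 0.0823, 0.3572]
tool_rot: [3.141, 0.0, 2.819]
force: [-0.2, 0.1, -0.6]
grip_width: 0.048
finger_force: 0.0
```

Run:
```python
from h import *
go(-21,-31,.019)
b=snap("side")["frame"][190:290,240:410];f=snap("top");a=f["frame"][150:290,240:350]
b=cv2.resize(b,None,fx=3,fy=3,interpolation=2);a=cv2.resize(a,None,fx=2.6,fy=2.6,interpolation=2)
h=max(len(a),len(b));c=np.hstack([np.pad(i,((0,h-len(i)),(0,0),(0,0))) for i in(b,a)]);print(c.shape)
cv2.imwrite("pics/c7.png",c[:,:,::-1])
```

```text
shift before turn cm [-11.68  -0.13  16.52] after turn [-11.68  -0.1   16.52] rot [0.0005 0.0001 0.0018]
tcp stand mm [-137.8  -30. ] tipz 0.18421253537050436 F [-0.23  0.08 -0.56] w 0.04804754319311264 10.6
(364, 796, 3)
```

View pics/c7.png

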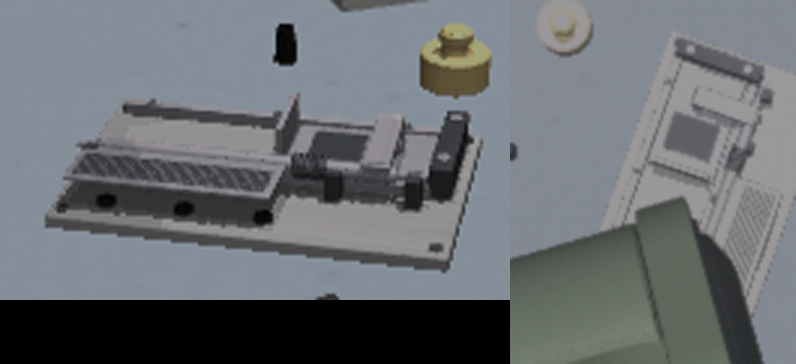

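Run:
```python
from h import *
f=snap("top")
for q in((294.6,213.5),(318.8,219.2)): print(inv(at_z(f,q,.036)))
print(bot.job_done())
```

```text
[-14.7  18.8]
[ -9.6 -27.3]
the job is handed in; nothing more can be done
None
```

I pushed the slide against the end stop with the thumb plate held down, then let the clip close on it and moved the arm clear. At the stop the push force rose sharply, to about 24 N. In the last pictures the jaw is closed on the slide. My rough tab reading was 0–5 mm short of home, within measuring error. The weight, ferrule and pin were not touched, and the job is handed in.

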